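# Light a liner ring for inspection

### The job

Stand the thin-walled liner ring upright in the middle of the flat aluminium plate, and swivel and tilt the work lamp so that its beam points straight at the middle of the ring where it stands there. Let go of everything, and leave the other parts lying where they are.

Things in the scene. Friction and masses are not known exactly. Their poses are not given: they have to be found in the camera images.
- liner_centre (a point): Centre (half-way up) of the loose liner ring: plain grey steel, open, thin-walled, 62 mm outside diameter, 46 mm high, 0.12 kg, standing upright on the bench at the start (centre 23 mm above what it stands on). It is round: take it round the outside at any yaw. Its z axis is its own axis.
- plate_top (a point): Centre of the top face of the drilled aluminium inspection plate, 85 mm (its x) by 130 mm (its y) by 9 mm thick, lying flat on the bench and screwed down; its top is 9 mm above the bench.
- lamp_beam (a point): Pivot of the lamp head, where its upright swivel axis and level tilt axis cross, 200 mm above the bench. Axes turn with the head: the beam goes along -x through the middle of the white LED face 30 mm ahead; +x points back to the handle; y is the tilt axis. The head is a grey box 130 mm wide (y), 90 mm high (z), reaching 24 mm behind the pivot.
- lamp_base: Round black foot of the work lamp, 116 mm diameter, fixed to the bench; origin at the centre of its underside, under the pivot. A post carries an aluminium U-shaped yoke, 180 mm wide over its two knobs, in which the head tilts.
- lamp_handle (a point): Middle of the lamp's handle: black round bar, 14 mm diameter, parallel to the tilt axis, 110 mm straight behind the pivot: handle, pivot and beam lie on one line. 84 mm of bar are free between two thin side rods. Grip it from above, fingers closing along the head's x; it turns between the fingers. Carry it round the pivot: sideways swivels, raising it points the beam down.
- swivel (a joint): Swivel of the lamp's yoke about the upright post, rad, seen from above counter-clockwise positive, range -1.4 to 1.4, counted from the middle of its range (the foot itself may stand turned). It stays where it is left (friction 0.35 N m, about 3 N at the handle).
- tilt (a joint): Tilt of the lamp's head in the yoke, rad: 0 is a level beam, positive points the beam down (handle rises), range -0.6 to 1.2. It stays where it is left (friction 0.35 N m, about 3 N at the handle).
- boss_centre (a point): Bystander: centre of a loose, heavy, thick-walled bored boss, 66 mm diameter, 54 mm high, with a narrow bore. It stands farther from the robot than the ring. Leave it.
- knurled: Bystander: low loose knurled steel ring, 74 mm diameter, 20 mm high, lying flat between lamp and plate; origin at the centre of its underside. Leave it.
- cutter: Bystander: loose flat milling cutter disc with a hole, 73 mm diameter, 10 mm thick, lying flat near the lamp, on the robot's side; origin at the centre of its underside. Leave it.

How it is judged:
By the outcome, as a careful person would: the job done as asked, in the order asked, and still so for the second after the job is handed in, with the robot touching nothing.
It also fails if it takes over 70 s, if anything falls off the work surface, if the arm or the gripper's body presses on something with over 40 N, if the wrist force passes 120 N, or if a joint passes its speed limit or range.

### The arm

A 6-joint arm with a two-finger parallel gripper is mounted at the origin on a cart in front of the work surface, level with it; the furniture and walls round the work are solid. World frame = base frame: x ahead of the robot, y to its left, z up, the work surface at z = 0. Lengths are in mm, angles in rad, forces in N, time in s.
With the tool pointing down it reaches from about 400 to 825 mm from the base axis. Payload 7 kg.
Tool frame: the origin (TCP) lies at the very end of the fingers, on their centre line; the grasp point (between the pads) lies 19 mm behind it; z points along the fingers, y is the line along which they close (so a half turn about z gives the same grasp; the last joint's range is limited). The gripper opens to 88 mm and grips with 3 to 60 N. Pads are 19 mm wide; open, the fingers measure 130 mm over their backs; the gripper's body (78 mm by 193 mm) begins 47 mm behind the grasp point.
Start: joints at [1.582, 0.359, 0.012, 0, -1.224, -0.288], TCP at [184.473, 649.28, 226.561] pointing down, gripper open.
Joint ranges: [-3.07, 3.07], [-1.43, 2.12], [-1.02, 1.25], [-3.03, 1.67], [-3.05, -0], [-3.03, 3.03]. Speed limits (rad/s): [2.39, 2.39, 3.01, 3.14, 3.14, 3.14].

### API

Orientations are given as a unit quaternion [x, y, z, w].
In Python, from plant import bot gives the robot as it stands. Calls block until the motion is done:
- bot.move_ptp(position, orientation): joint-space move of the TCP to a pose.
- bot.line_to(position, velocity=150, ori=None): straight line of the TCP; ori=None keeps the orientation; velocity is the mean speed in mm/s.
- bot.move_joints(angles): joint-space move.
- bot.move_gripper(opening, force=None): finger opening in mm; force is the grip in N (None keeps the last); returns when the fingers have stopped.
- bot.pause(seconds).
- bot.solve_ik(position, orientation): joint angles nearest the present ones, or None.
- bot.read_state(): the state.
- bot.camera(name): name is "scene" or "top"; returns the picture (400x640x3 uint8, red, green, blue); there is no depth.
- bot.get_calibration(name): a dict with "fx", "fy", "cx", "cy" (pixels), "view" (4x4, takes a point from world to camera coordinates). Camera axes: x right, y up, looking along -z (the intrinsics and any distortion apply to the point x, -y, -z); pixel columns grow to the right and rows downward; lengths in mm; the calibration is good to about 2 mm. A picture is of the moment at which its call begins. get_calibration takes no time and is no camera call.
A pose or a line that the arm cannot do raises bot.Unreachable and nothing moves.
- bot.close_job(): hands the job in; it is judged then, once.
The state is a dict: "t": time; "joint_pos": joint angles; "qvel": joint speeds; "tau": joint torques, N m; "tcp_pos": TCP position; "eef_rot": TCP orientation; "contact_force": force on the tool from outside, world axes, zero at the start; "moment": the same for the moment, N m; "width": finger opening in mm; "finger_force": force on a finger pad.
Only numpy, scipy, OpenCV 4.12 (cv2) and the standard library are available. Lean on these libraries where they do the work, as an engineer would, in place of code of your own. Each camera call takes 0.05 s, during which the arm holds its last target. There are 200 camera calls.

## Working session

There is one attempt and no reset: what is moved stays moved. The work goes in short steps, each a Python script; the robot and the scene stay as the last script left them, time stands still between calls to the robot, and variables do not carry over. Pictures are saved under pics/ and viewed, at most 10 in all, crops included, and the job is handed in when it is done.

```bash
ls; mkdir -p pics
python3 - <<'E'
from plant import bot
import cv2
for n in("scene","top"):
    cv2.imwrite(f"pics/{n}0.png",bot.camera(n)[:,:,::-1]); c=bot.get_calibration(n); print(n,c)
s=bot.read_state();print(s['t'],s['eef_rot'],s['width'])
E
```

```text
pics
scene {'fx': 479.97478816837, 'fy': 479.97478816837, 'cx': 320.45703398952696, 'cy': 201.93163744833785, 'view': array([[-9.12628601e-01, -4.08636444e-01, -1.11934798e-02,
         5.68423191e+02],
       [ 3.12542709e-01, -7.15143471e-01,  6.25209461e-01,
        -2.08007129e+02],
       [-2.63488315e-01,  5.67085595e-01,  7.80376727e-01,
        -9.47050416e+02],
       [ 0.00000000e+00,  0.00000000e+00,  0.00000000e+00,
         1.00000000e+00]])}
top {'fx': 425.03562119187643, 'fy': 425.03562119187643, 'cx': 316.75463186350817, 'cy': 198.21170346975325, 'view': array([[-4.01593079e-03, -9.99987207e-01, -3.07530757e-03,
         9.07524576e+01],
       [ 9.98754685e-01, -4.16387681e-03,  4.97166051e-02,
        -5.79052454e+02],
       [-4.97287743e-02, -2.87181940e-03,  9.98758630e-01,
        -1.06920717e+03],
       [ 0.00000000e+00,  0.00000000e+00,  0.00000000e+00,
         1.00000000e+00]])}
0.1 [ 9.90430230e-01 -1.38012279e-01 -3.75445308e-05  7.54277083e-04] 87.67908291600034
```

View pics/scene0.png

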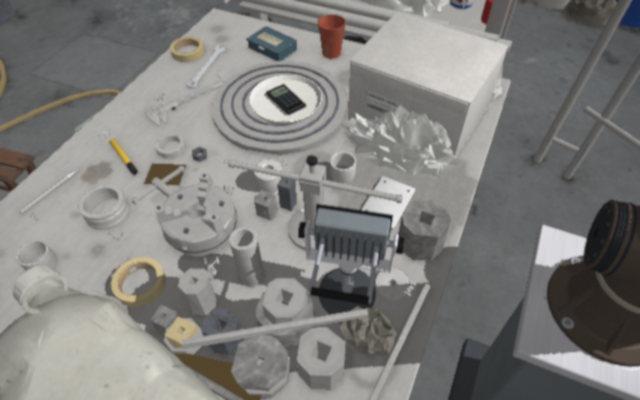

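View pics/top0.png

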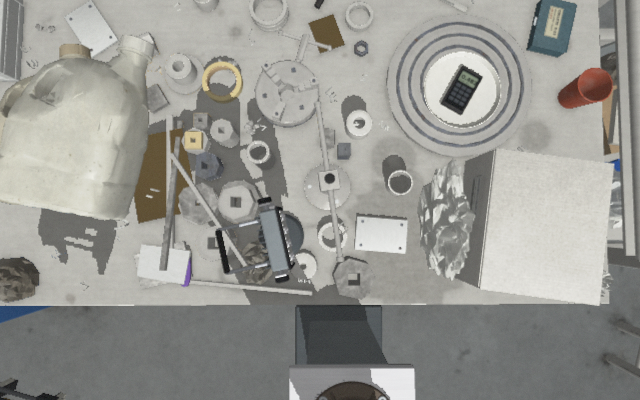

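The scene view shows the lamp at (350,240), the ring at (342,163) and the plate at (388,200). In the top view the plate is at (382,234), the ring near (398,178), the lamp head at (275,238) and its handle at (222,250). A raised bar on a post (329,180) runs between the lamp and the plate.

```bash
cat > h.py <<'E'
import numpy as np, cv2
from plant import bot
def ray(n,u,v):
    c=bot.get_calibration(n);V=c["view"];R=V[:3,:3]
    d=R.T@np.array([(u-c["cx"])/c["fx"],-(v-c["cy"])/c["fy"],-1.]);return -R.T@V[:3,3],d
def onz(n,u,v,z):
    o,d=ray(n,u,v);return o+d*(z-o[2])/d[2]
def tri(a,b):
    (o,d),(p,e)=ray("scene",*a),ray("top",*b)
    s=np.linalg.lstsq(np.c_[d,-e],p-o,rcond=None)[0];A=o+s[0]*d;B=p+s[1]*e
    return (A+B)/2,np.linalg.norm(A-B)
def proj(n,P):
    c=bot.get_calibration(n);q=c["view"]@np.r_[P,1];return c["cx"]-c["fx"]*q[0]/q[2],c["cy"]+c["fy"]*q[1]/q[2]
E
python3 - <<'E'
from h import *
np.set_printoptions(precision=1,suppress=True)
t=cv2.imread("pics/top0.png");s=cv2.imread("pics/scene0.png")
a=cv2.resize(t[130:305,200:430],(788,600),interpolation=cv2.INTER_CUBIC)
cv2.imwrite("pics/tc.png",a)
cv2.imwrite("pics/sc.png",cv2.resize(s[140:320,225:465],(800,600),interpolation=cv2.INTER_CUBIC))
print("posthead",tri((312,160),(329,180)))
for z in(0,46):print("ring",onz("top",398,180,z),onz("scene",342,160,z))
print("plate",onz("top",382,234,9))
for b in ((402,198),(338,260)),((230,163),(318,85)),((368,315),(172,155)),((185,343),(240,262)),((185,343),(172,155)),((368,315),(240,262)),((343,296),(222,250)):print(b,tri(*b))
E
```

```text
posthead (array([607.6,  63. , 225.9]), np.float64(2.840010261715258))
ring [ 626.5 -122.     0. ] [ 635.4 -160.4    0. ]
ring [ 622.2 -113.3   46. ] [ 619.6 -119.4   46. ]
plate [487.6 -77.7   9. ]
((402, 198), (338, 260)) (array([436.1,  42.1, 174.7]), np.float64(3.7156538224855384))
((230, 163), (318, 85)) (array([811.5,  77.7, 151.3]), np.float64(34.84641654265285))
((368, 315), (172, 155)) (array([517.1, 350. , 334.6]), np.float64(248.88691273916388))
((185, 343), (240, 262)) (array([526.6, 353.9, 238.3]), np.float64(280.5738286232572))
((185, 343), (172, 155)) (array([677.7, 427.4, 106.7]), np.float64(0.23565579634877082))
((368, 315), (240, 262)) (array([422. , 263.1, 114.8]), np.float64(13.347746711799841))
((343, 296), (222, 250)) (array([457.9, 286.8, 196.8]), np.float64(8.30928112908886))
```

View pics/tc.png

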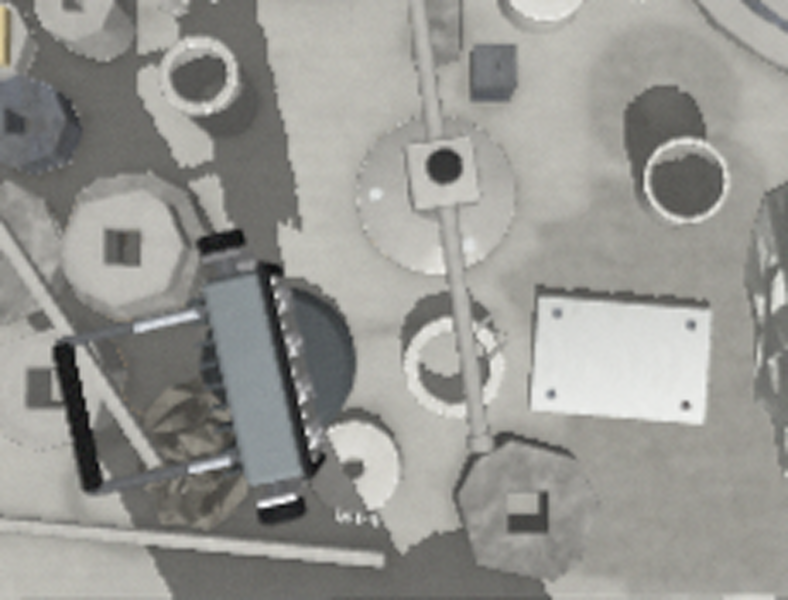

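View pics/sc.png

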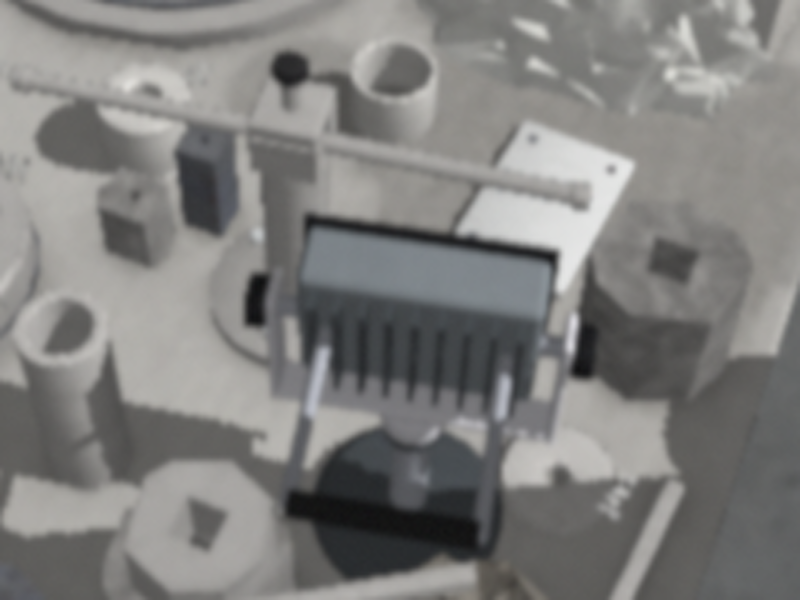

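The enlarged top crop puts the ring rim centre at crop (686,180), the plate corners around (620,356), the knobs at (222,243) and (281,508), and the handle from (65,345) to (92,488). In the scene crop the knobs are at (257,299) and (585,350), and the handle runs from (293,502) to (475,533).

Run:
```python
from h import *
from scipy.spatial.transform import Rotation as R
np.set_printoptions(precision=1,suppress=True)
T=lambda x,y:(200+x/3.426,130+y/3.429)
S=lambda x,y:(225+x/3.333,140+y/3.333)
print("ring",onz("top",*T(686,180),46),onz("scene",*S(395,68),46))
print("plate",onz("top",*T(620.5,356.5),9))
for n,a,b in [("k1",(257,299),(222,243)),("k2",(585,350),(281,508)),("h1",(293,502),(65,345)),("h2",(475,533),(92,488)),("oct",(675,258),(527,511)),
 ("headtl",(310,220),(268,265)),("headtr",(556,254),(307,475)),("barend",(582,196),(480,440))]: print(n,tri(S(*a),T(*b)))
print("base", onz("top",*T(275,350),0), onz("scene",*S(408,505),8))
def down(yaw): return (R.from_euler('z',yaw)*R.from_euler('x',np.pi)).as_quat()
print(bot.read_state()['tcp_pos'])
for p in ([184,649,450],[300,500,450],[622,-115,250],[622,-115,11],[490,-78,20]):
  for y in (0,np.pi/2,-np.pi/2):
    print(p,round(y,1),bot.solve_ik(p,down(y)))
```

```text
ring [ 616.  -118.8   46. ] [ 615.8 -119.6   46. ]
plate [487.7 -75.4   9. ]
k1 (array([565.7, 198. , 199.6]), np.float64(1.380783203994252))
k2 (array([402.1, 161. , 200.3]), np.float64(1.7785452827532835))
h1 (array([502. , 295.1, 194.7]), np.float64(1.1480595886834526))
h2 (array([415.8, 277.3, 199. ]), np.float64(0.9614976588071277))
oct (array([384.2,   1.6,  92.3]), np.float64(2.819691938269277))
headtl (array([550.3, 165.9, 236.3]), np.float64(0.0789105336664712))
headtr (array([427.8, 142.3, 244.2]), np.float64(0.25066434469642507))
barend (array([439.9,  37.4, 165.1]), np.float64(1.402752247285352))
base [493.3 182.7   0. ] [483.  179.4   8. ]
[184.4 648.9 225.7]
[184, 649, 450] 0 [ 1.6  0.3  0.4  0.  -1.7 -0. ]
[184, 649, 450] 1.6 [ 1.6  0.3  0.4  0.  -1.7  1.6]
[184, 649, 450] -1.6 [ 1.6  0.3  0.4 -0.  -1.7 -1.6]
[300, 500, 450] 0 [ 1.4  0.1  0.2  0.  -1.6  0.2]
[300, 500, 450] 1.6 [ 1.4  0.1  0.2  0.  -1.6  1.8]
[300, 500, 450] -1.6 [ 1.4  0.1  0.2  0.  -1.6 -1.4]
[622, -115, 250] 0 [ 0.1  0.3 -0.1  0.  -1.2  1.4]
[622, -115, 250] 1.6 [ 0.1  0.3 -0.1  0.  -1.2  3. ]
[622, -115, 250] -1.6 [ 0.1  0.3 -0.1  0.  -1.2 -0.1]
[622, -115, 11] 0 [ 0.1  0.5 -0.3  0.  -0.8  1.4]
[622, -115, 11] 1.6 [ 0.1  0.5 -0.3  0.  -0.8  3. ]
[622, -115, 11] -1.6 [ 0.1  0.5 -0.3  0.  -0.8 -0.1]
[490, -78, 20] 0 [ 0.2  0.3 -0.6  0.  -0.6  1.3]
[490, -78, 20] 1.6 [ 0.2  0.3 -0.6  0.  -0.6  2.9]
[490, -78, 20] -1.6 [ 0.2  0.3 -0.6  0.  -0.6 -0.2]
```

Both views agree: the ring is at (616,-119), the plate at (488,-75), and the pivot at (484,179.5,200). The handle is 110 mm behind the pivot and level. I'll do the ring now, choosing yaws that clear the octagon (top at z 92) and the foil.

```bash
cat >> h.py <<'E'
from scipy.spatial.transform import Rotation as Rot
def down(yaw): return (Rot.from_euler('z',yaw)*Rot.from_euler('x',np.pi)).as_quat()
def st(l=""):
    s=bot.read_state();print(l,round(s['t'],1),np.round(s['tcp_pos'],1),"F",np.round(s['contact_force'],1),"w",round(s['width'],1),"ff",s['finger_force'])
E
python3 - <<'E'
from h import *
y1=-np.pi/2-.17;y2=-np.pi/2+.35
q=bot.read_state()['eef_rot']
bot.line_to([184.5,649,430],velocity=250);st("up")
bot.move_ptp([300,500,440],down(y1));st()
bot.move_ptp([500,60,430],down(y1));st()
bot.move_ptp([616,-119,180],down(y1));st("above")
bot.line_to([616,-119,15],velocity=100);st("at ring")
bot.move_gripper(50,force=15);st("grip")
bot.line_to([616,-119,125],velocity=120);st("lift")
cv2.imwrite("pics/lift_s.png",bot.camera("scene")[:,:,::-1])
cv2.imwrite("pics/lift_t.png",bot.camera("top")[:,:,::-1])
bot.line_to([488,-75.5,125],velocity=120,ori=down(y2));st("over plate")
E
```

```text
up 1.1 [184.2 648.7 428.3] F [ 0.3  0.  -0.5] w 87.6 ff 0.0
 2.2 [299.8 500.2 439.3] F [ 0.4 -0.9  0.6] w 88.0 ff 0.0
 4.0 [500.1  60.8 429.9] F [-0.9  0.1  0. ] w 87.9 ff 0.0
above 5.2 [ 616.8 -118.3  181.4] F [-0.1  0.1  0.7] w 87.8 ff 0.0
at ring 7.0 [ 616.4 -119.    15.6] F [-0.2  0.6 -0.3] w 87.6 ff 0.0
grip 7.6 [ 616.1 -119.    15.1] F [0.6 0.2 1.2] w 61.0 ff 15.000026258057915
lift 8.6 [ 615.3 -119.   124. ] F [-1.1  0.7 -1.4] w 61.2 ff 14.999842178367544
over plate 10.0 [488.6 -75.5 125. ] F [ 0.3  1.8 -1.5] w 60.8 ff 14.999787130655022
```

Run:
```python
from h import *
bot.line_to([488,-75.5,32],velocity=80)
for z in np.arange(29,20,-1.):
    bot.line_to([488,-75.5,z],velocity=20)
    f=bot.read_state()['contact_force'][2]
    if f>3: break
st("down")
bot.move_gripper(88);st("open")
bot.line_to([488,-75.5,140],velocity=120);st("up")
bot.line_to([488,-20,400],velocity=250)
t=bot.camera("top")[:,:,::-1];s=bot.camera("scene")[:,:,::-1]
cv2.imwrite("pics/p.png",np.hstack([cv2.resize(t[160:290,300:430],(400,400),interpolation=2),cv2.resize(s[130:260,330:460],(400,400),interpolation=2)]))
```

```text
down 13.1 [488.2 -75.6  23.8] F [-3.1  0.5 10.8] w 61.4 ff 15.000806941534393
open 13.8 [488.  -75.5  22.9] F [-1.  -0.5  0.3] w 87.5 ff 0.0
up 14.9 [487.5 -75.6 139.3] F [-0.2 -0.2 -0.2] w 87.4 ff 0.0
```

View pics/p.png

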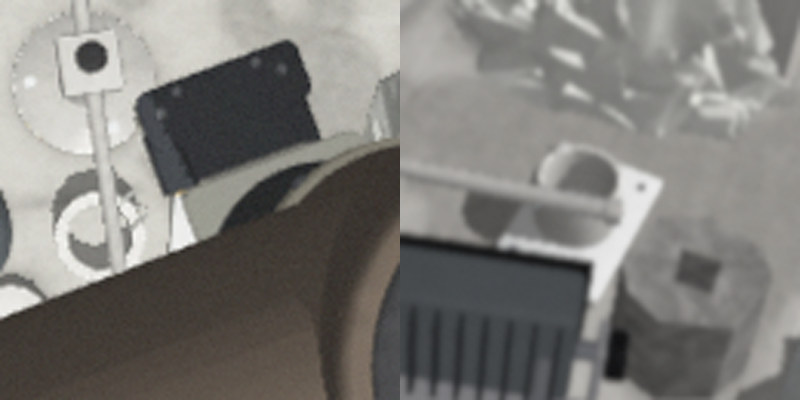

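The ring stands on the plate in the scene part of the picture, around (575,190); the arm hides it in the top part. Next I'll grip the lamp handle, with the tool leaned slightly away from the head.

```bash
cat >> h.py <<'E'
P0=np.array([484,179.5,200.])
def lamp(a,tilt,r=110,lean=.2,depth=15):
    """handle point, TCP and tool orientation; a = azimuth of handle seen from pivot"""
    hx=np.array([np.cos(a),np.sin(a),0]);ez=np.array([0,0,1.])
    h=P0+r*(hx*np.cos(tilt)+ez*np.sin(tilt))
    z=-ez*np.cos(lean)-hx*np.sin(lean);y=SGN*(hx*np.cos(lean)-ez*np.sin(lean))
    return h,h+depth*z,Rot.from_matrix(np.c_[np.cross(y,z),y,z]).as_quat(),z
SGN=-1
E
python3 - <<'E'
import h
from h import *
np.set_printoptions(precision=2,suppress=True)
for sg in(1,-1):
    h.SGN=sg
    for a,t in((1.80,-.03),(1.586,.58)):
        hp,p,q,z=lamp(a,t);print(sg,hp,p,bot.solve_ik(p,q),bot.solve_ik(p-130*z,q))
print(bot.read_state()['joint_pos'])
E
```

```text
1 [459.02 286.58 196.7 ] [459.7  283.67 182.  ] [ 1.02  0.22 -0.36  0.16 -1.13 -2.44] [ 1.05  0.16 -0.14  0.14 -1.42 -2.42]
1 [482.6  271.5  260.28] [482.65 268.52 245.58] [ 0.95  0.21 -0.21  0.12 -1.31 -2.54] [ 0.97  0.19  0.04  0.11 -1.59 -2.54]
-1 [459.02 286.58 196.7 ] [459.7  283.67 182.  ] [ 1.02  0.22 -0.36  0.16 -1.13  0.7 ] [ 1.05  0.16 -0.14  0.14 -1.42  0.72]
-1 [482.6  271.5  260.28] [482.65 268.52 245.58] [ 0.95  0.21 -0.21  0.12 -1.31  0.6 ] [ 0.97  0.19  0.04  0.11 -1.59  0.6 ]
[ 0.36 -0.02 -0.07 -0.   -1.52 -0.01]
```

Run:
```python
from h import *
a0=1.80;hp,p,q,z=lamp(a0,-.03)
bot.move_ptp(p-150*z,q);bot.move_gripper(50);st("above")
bot.line_to(p,velocity=120);st("at")
bot.move_gripper(10,force=6);st("grip6")
hx=np.array([np.cos(a0),np.sin(a0),0])
sh=0
for i in range(6):
    f=bot.read_state()['contact_force']@hx
    if abs(f)<3: break
    sh+=np.sign(f)*1.0
    bot.line_to(p+sh*hx,velocity=20)
print("shift",sh,f)
bot.move_gripper(10,force=20);st("grip20")
cv2.imwrite("pics/g.png",cv2.resize(bot.camera("scene")[:,:,::-1][150:350,220:480],(780,600),interpolation=2))
```

```text
above 18.4 [452.9 312.7 329. ] F [ 0.1  0.7 -2. ] w 49.8 ff 0.0
at 19.8 [460.  284.1 182.7] F [0.8 0.3 0.1] w 50.0 ff 0.0
grip6 20.5 [459.8 282.8 182.2] F [ 2.3 -4.5  2.1] w 13.8 ff 5.995253138244152
shift -1.0 -1.3736983446482984
grip20 20.9 [459.9 282.8 182.1] F [-0.2 -0.9  3. ] w 13.4 ff 19.99365359544754
```

View pics/g.png

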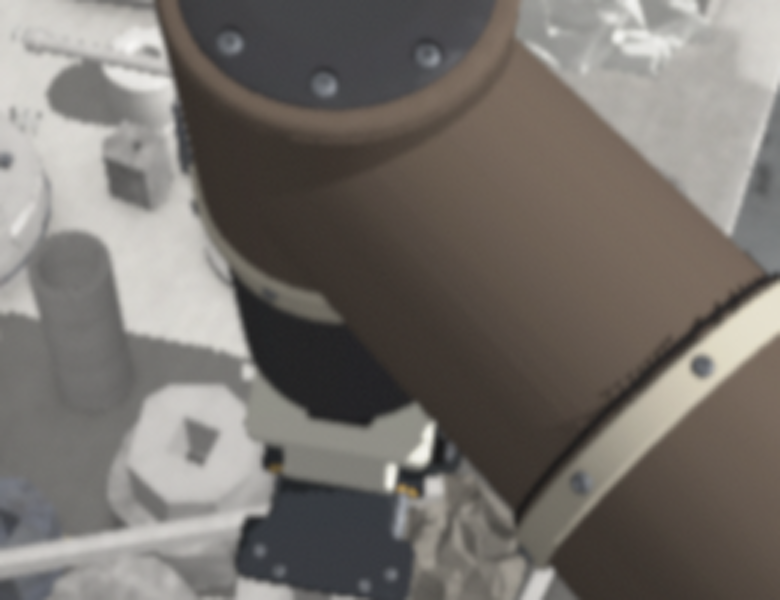

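The gripper hides the handle in this picture, but the 13.4 mm opening shows the bar is held. The small force means the pivot estimate is about 1 mm off, so I'll correct for that. Next I'll carry the handle round the arc while watching the forces.

```bash
sed -i 's/^P0=.*/P0=np.array([484.2,178.5,200.])/' h.py
python3 - <<'E'
from h import *
d=np.array([488,-75.5,32])-P0
a1=np.arctan2(-d[1],-d[0]);t1=np.arctan2(-d[2],np.hypot(d[0],d[1]));print(a1,t1)
for k in np.linspace(0,1,13)[1:]:
    a=1.80+(a1-1.80)*k;t=-.03+(t1+.03)*k
    hp,p,q,z=lamp(a,t);bot.line_to(p,velocity=40,ori=q);st(f"{k:.2f}")
    if np.linalg.norm(bot.read_state()['contact_force'])>25: print("stop");break
print(hp)
E
```

```text
1.5857558407010628 0.5843081466019577
0.08 21.3 [461.5 283.2 187.4] F [-3.1 -0.1 -0.5] w 13.5 ff 20.000119507312775
0.17 21.6 [463.9 283.4 193.6] F [-3.9  0.7 -0.1] w 13.4 ff 20.011391043663025
0.25 21.9 [466.  283.3 199.4] F [-3.7  1.7  1. ] w 13.4 ff 20.01251131296158
0.33 22.2 [468.  282.9 204.8] F [-4.3  2.3  0.7] w 13.5 ff 20.010040998458862
0.42 22.5 [469.9 282.3 210.2] F [-4.8  3.8  0.7] w 13.3 ff 20.008589923381805
0.50 22.8 [472.  281.3 215.7] F [-3.9  3.7  1.1] w 13.7 ff 20.008374452590942
0.58 23.1 [474.  280.  221.1] F [-4.7  4.8  2.1] w 13.5 ff 20.007686018943787
0.67 23.4 [476.1 278.5 226.5] F [-4.3  5.2  0.8] w 13.4 ff 20.00479280948639
0.75 23.7 [478.1 276.6 231.8] F [-4.8  6.8  2.5] w 13.2 ff 20.004842877388
0.83 24.0 [480.1 274.5 237. ] F [-5.2  7.   3.6] w 13.5 ff 20.005074441432953
0.92 24.3 [482.  272.1 242.1] F [-4.2  8.3  3.6] w 13.1 ff 20.003091394901276
1.00 24.6 [483.8 269.5 247. ] F [-4.   9.4  3.8] w 13.4 ff 20.001204013824463
[482.82751082 270.24006593 260.6784688 ]
```

Run:
```python
from h import *
z=Rot.from_quat(bot.read_state()['eef_rot']).as_matrix()[:,2]
bot.move_gripper(50);p=np.array(bot.read_state()['tcp_pos'])
bot.line_to(p-130*z,velocity=150);st()
q=bot.read_state()['joint_pos']
bot.move_joints([1.7]+list(q[1:]));st("away")
t=bot.camera("top")[:,:,::-1];s=bot.camera("scene")[:,:,::-1]
cv2.imwrite("pics/t2.png",t);cv2.imwrite("pics/s2.png",s)
cv2.imwrite("pics/tc2.png",cv2.resize(t[150:300,210:410],(800,600),interpolation=2))
cv2.imwrite("pics/sc2.png",cv2.resize(s[140:320,225:465],(800,600),interpolation=2))
```

```text
26.4 [481.7 292.2 372.4] F [-1.1 -0.2  0.1] w 50.2 ff 0.0
away 27.9 [166.4 538.2 372.5] F [-0.4 -0.7 -0.5] w 50.0 ff 0.0
```

View pics/tc2.png

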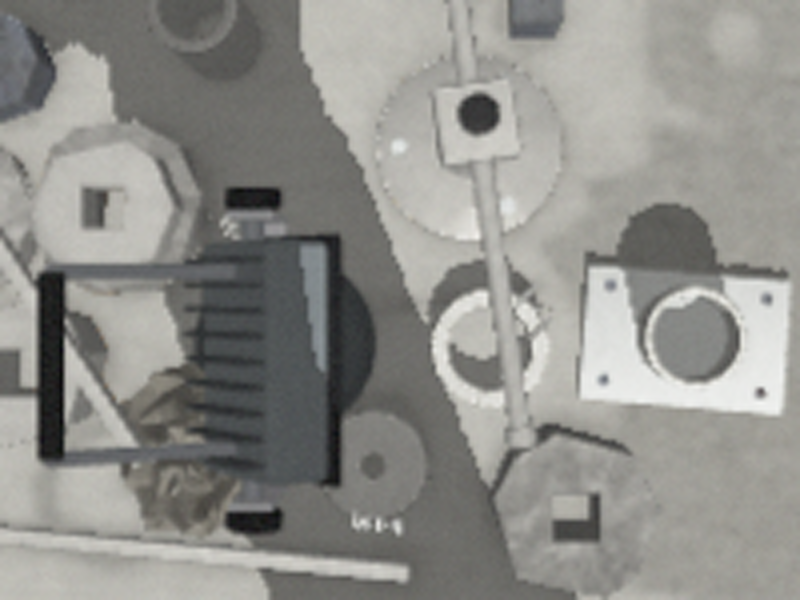

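View pics/sc2.png

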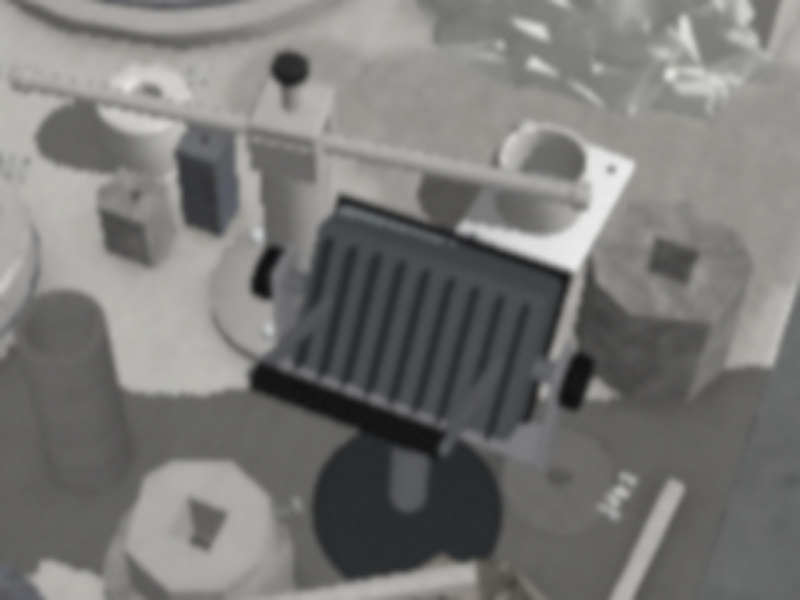

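The top crop shows the ring on the plate at (693,335), the knobs at (253,198) and (253,519), and the handle at x=51, y 272–458. In the scene crop the handle runs (260,377)–(440,443) and the knobs are at (268,272) and (576,381).

Run:
```python
from h import *
np.set_printoptions(precision=2,suppress=True)
T=lambda x,y:(210+x/4,150+y/4)
S=lambda x,y:(225+x/3.333,140+y/3.333)
ring=onz("top",*T(693,335),55);pl=onz("top",*T(685,337),9);print(ring,onz("scene",*S(543,168),55),pl)
k=[tri(S(*a),T(*b)) for a,b in(((268,272),(253,198)),((576,381),(253,519)))]
h=[tri(S(*a),T(*b)) for a,b in(((262,377),(51,274)),((440,443),(51,458)))]
print(k,h)
K=(k[0][0]+k[1][0])/2;H=(h[0][0]+h[1][0])/2;print(K,H,np.linalg.norm(H-K))
for P in (K,P0):
    b=P-H;b/=np.linalg.norm(b);d=np.r_[ring[:2],32]-P
    az=lambda v:np.arctan2(v[1],v[0]);el=lambda v:np.arcsin(v[2]/np.linalg.norm(v))
    print("az",az(b),az(d),"el",el(b),el(d), "miss",np.linalg.norm(np.cross(b,d)))
```

```text
[489.8  -73.84  55.  ] [486.92 -65.9   55.  ] [486.97 -75.75   9.  ]
[(array([568.22, 179.99, 199.47]), np.float64(0.7512981665087541)), (array([399.61, 179.65, 199.72]), np.float64(0.01182600680410961))] [(array([526.86, 273.02, 257.21]), np.float64(2.437766938896792)), (array([438.23, 272.69, 258.48]), np.float64(0.7491737607395259))]
[483.92 179.82 199.59] [482.55 272.86 257.85] 109.77577394761514
az -1.5560730342019216 -1.5476203370759238 el -0.5593431206325664 -0.5837388451576522 miss 7.726043548432737
az -1.5532664168223442 -1.5486253308800655 el -0.5498933415143448 -0.587263586043286 miss 11.389934034632926
```

The beam is about 0.025 rad short in tilt and 0.015 rad off in swivel, an 8 mm miss. I'll regrip and trim it.

```bash
sed -i 's/^P0=.*/P0=np.array([484.,179.7,199.7])/' h.py
python3 - <<'E'
from h import *
a0,t0=1.579,.56;a1,t1=1.592,.588
hp,p,q,z=lamp(a0,t0)
bot.move_ptp(p-130*z,q);bot.line_to(p,velocity=120);st("at")
bot.move_gripper(10,force=30);st("grip")
for k in np.linspace(0,1,4)[1:]:
    _,p,q,z=lamp(a0+(a1-a0)*k,t0+(t1-t0)*k);bot.line_to(p,velocity=20,ori=q);st()
bot.move_gripper(50);st("open")
bot.line_to(p-130*z,velocity=150)
j=bot.read_state()['joint_pos'];bot.move_joints([1.7]+list(j[1:]));st("away")
t=bot.camera("top")[:,:,::-1];s=bot.camera("scene")[:,:,::-1]
a=cv2.resize(t[190:280,210:320],(733,600),interpolation=2)
cv2.imwrite("pics/tc3.png",cv2.resize(np.hstack([t[190:290,210:310],s[180:280,290:390]]),(800,400),interpolation=2))
E
```

```text
at 30.7 [483.6 270.4 244.1] F [0.3 0.5 0.1] w 50.0 ff 0.0
grip 31.4 [483.2 269.2 243.4] F [ 0.7 -4.   1.1] w 12.9 ff 29.9887615442276
 31.7 [482.8 268.9 243.8] F [ 2.7 -4.  -3.9] w 12.5 ff 29.988199174404144
 31.9 [482.3 268.5 244.5] F [ 3.5 -4.4 -6.6] w 12.8 ff 29.987668097019196
 32.2 [481.9 267.9 245.4] F [ 3.2 -3.9 -6.7] w 13.1 ff 29.98741865158081
open 33.0 [482.1 268.2 246. ] F [-0.1 -0.5  0.3] w 50.2 ff 0.0
away 35.5 [166.5 538.5 372.4] F [ 0.5 -0.2  0.2] w 49.9 ff 0.0
```

View pics/tc3.png

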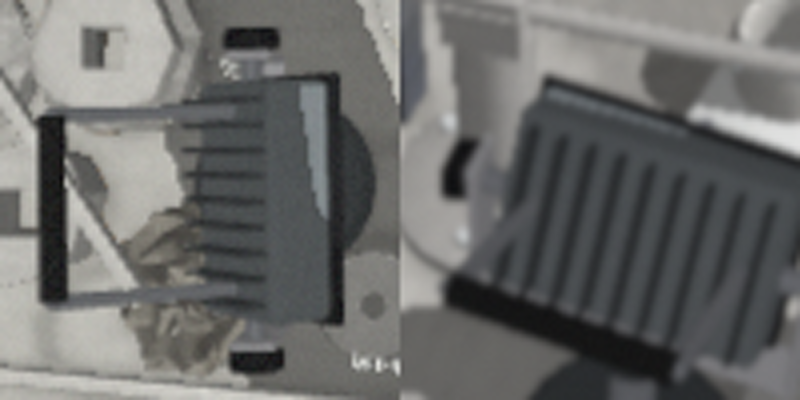

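The left (top view) half shows the knobs at (251,39) and (256,360), so the swivel moved about +0.015 rad as wanted. In the right (scene) half the handle sits slightly higher. I'll measure the tilt with a dark mask on the handle.

Run:
```python
from h import *
np.set_printoptions(precision=3,suppress=True)
cv2.imwrite("pics/t3.png",bot.camera("top")[:,:,::-1]);cv2.imwrite("pics/s3.png",bot.camera("scene")[:,:,::-1])
def ends(f,x0,x1,y0,y1,col):
    g=cv2.imread(f,0)[y0:y1,x0:x1];m=(g<42).astype(np.uint8)
    n,l,s,c=cv2.connectedComponentsWithStats(m);i=1+np.argmax(s[1:,4])
    (u,v),(w,hh),an=cv2.minAreaRect(np.argwhere(l==i)[:,::-1].astype(np.float32))
    return (c[i][0]+x0,c[i][1]+y0),s[i,4],(w,hh,an)
for k in"23":
    b=ends(f"pics/t{k}.png",214,232,210,270,0);a=ends(f"pics/s{k}.png",296,362,246,280,0)
    print(k,a,b);H,e=tri(a[0],b[0]);v=P0-H;d=np.array([489,-74.8,32])-P0;L=np.linalg.norm(v)
    print(H,e,L,"az",np.arctan2(v[1],v[0]),np.arctan2(d[1],d[0]),"el",np.arcsin(v[2]/L),np.arcsin(d[2]/np.linalg.norm(d)))
```

```text
2 ((np.float64(329.87252747252745), np.float64(263.53846153846155)), np.int32(455), (61.59480285644531, 10.033992767333984, 20.95577621459961)) ((np.float64(222.50735294117646), np.float64(241.0)), np.int32(272), (46.0, 5.0, 90.0))
[482.824 273.453 256.635] 1.8729728497018787 109.6934939295857 az -1.5582555683477313 -1.551152488486519 el -0.5457211180664201 -0.58254500166474
3 ((np.float64(331.5858585858586), np.float64(262.8121212121212)), np.int32(495), (61.91476821899414, 10.650744438171387, 20.556045532226562)) ((np.float64(222.827868852459), np.float64(240.9016393442623)), np.int32(244), (45.0, 5.0, 90.0))
[481.912 272.19  257.588] 4.321396931117429 109.13166909883441 az -1.5482203166821853 -1.551152488486519 el -0.5591216038688142 -0.58254500166474
```

The beam is now within about 0.01 rad of the ring's centre, a miss of 3 mm or so. The ring is about 3 mm from the plate's middle, and the arm is clear of everything, so I'm handing in.

```bash
python3 -c "
from plant import bot
print(bot.close_job())"
```

```text
the job is handed in; nothing more can be done
None
```

I handed the job in at about 36 s: the ring stands upright about 3 mm from the plate's middle, and the lamp beam points at its centre to an estimated 0.01 rad (about 3 mm, camera uncertainty a little larger), with everything released and the other parts left alone.

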